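# Start a large coffee on the capsule machine

## Robot

A 6-joint arm with a two-finger parallel gripper is mounted at the origin on a cart in front of the work surface, level with it; the furniture and walls round the work are solid. World frame = base frame: x ahead of the robot, y to its left, z up, the work surface at z = 0. Lengths are in m, angles in rad, forces in N, time in s.
With the tool pointing down it reaches from about 0.325 to 0.775 m from the base axis. Payload 5.5 kg.
Tool frame: the origin (TCP) lies between the finger pads; the fingertips stand 22 mm ahead of it and the grasp point (between the pads) lies 3 mm ahead of it; z points along the fingers, y is the line along which they close (so a half turn about z gives the same grasp; the last joint's range is limited). The gripper opens to 85 mm and grips with 20 to 120 N. Pads are 22 mm wide; open, the fingers measure 114 mm over their backs; the gripper's body (76 mm by 85 mm) begins 54 mm behind the grasp point. The pads swing forward as they close: fully open they stand 13 mm farther back than shut.
Start: joints at [1.178, 0.091, 1.231, -0, 1.82, -0.057], TCP at [0.198, 0.567, 0.215] pointing down, gripper open.
Joint ranges: [-2.87, 2.87], [-0.86, 2.18], [0.17, 2.46], [-1.51, 4.65], [0.06, 2.69], [-2.65, 2.65]. Speed limits (rad/s): [2.57, 2.57, 3.01, 3.14, 3.14, 3.14].

## Interface

Orientations are given as a unit quaternion [w, x, y, z].
In Python, from station import bot gives the robot as it stands. The module is installed in compiled form; this text tells all that it offers. Calls block until the motion is done:
- bot.reach(position, orientation): joint-space move of the TCP to a pose.
- bot.move_l(position, rot=None, vel=0.15, contact_N=None): straight line of the TCP; rot=None keeps the orientation; vel is the mean speed in m/s. With contact_N (N) it stops when the force on the tool has changed by that much, and returns True; else False.
- bot.move_joints(angles): joint-space move.
- bot.set_gripper(opening, force=None): finger opening in m; force is the grip in N (None keeps the last); returns when the fingers have stopped.
- bot.hold(seconds).
- bot.ik(position, orientation): joint angles nearest the present ones, or None.
- bot.capture(name): name is "side" or "top"; returns a dict with "pixels" (480x640x3 uint8, red, green, blue), "fx", "fy", "cx", "cy" (pixels), "pose" (4x4, takes a point from camera to world coordinates). Camera axes: x right, y down, z forward; pixel columns grow to the right and rows downward; lengths in m; the calibration is good to about 2 mm. A picture is of the moment at which its call begins. There is no depth.
A pose or a line that the arm cannot do raises bot.PlanningError and nothing moves.
- bot.hand_in(): hands the job in; it is judged then, once.
Trained networks look in the newest picture that a camera, given by its name, has taken for a name from the list of things; names that differ only in an ending like _2 or _b are one class to them, and where a whole thing is asked for, a point or a joint stands for the part that bears it (a point fixed in the world has none). Each returns a list of dicts, best first, with "p" (0 to 1); they miss things now and then, are a little off and sometimes report something else, mostly with a low value. They report only what shows in the picture. A call takes as long as a camera call. They do not tell look-alikes from the thing itself.
- bot.spot_in(camera, query): "point" ([x, y, z] in m, in the coordinates of the camera as it stood for that picture, good to about 4 mm: the middle of the surface that is visible of it).
- bot.landmark_of(camera, query): "point" ([x, y, z] in m, in the coordinates of the camera as it stood for that picture, good to about 4 mm: a listed point, or the origin of a listed thing).
Readings, each from a call of its own:
- bot.get_t(): time.
- bot.get_qpos(): joint angles.
- bot.get_joint_vel(): joint speeds.
- bot.get_tau(): joint torques, N m.
- bot.get_tcp_pos(): TCP position.
- bot.get_tool_rot(): TCP orientation.
- bot.get_wrist_force(): force on the tool from outside, world axes, zero at the start.
- bot.get_moment(): the same for the moment, N m.
- bot.get_gripper_width(): finger opening in m.
- bot.get_gripper_force(): force on a finger pad.
Only numpy, scipy, OpenCV 4.12 (cv2) and the standard library are available. Lean on these libraries where they do the work, as an engineer would, in place of code of your own. Each camera call takes 0.05 s, during which the arm holds its last target. There are 200 camera calls.

## Task

Make a large coffee: push the machine's capsule drawer fully home and stand the striped mug upright on the drip grid, centred under the spout. When you have let go of the mug, press the large round button on the sloping panel fully down and let it come back up; do not press the small button, and leave the mug under the spout and the other things on the worktop where they are.

Things in the scene. Friction and masses are not known exactly. Their poses are not given: they have to be found in the camera images.
- coffee_machine: Grey capsule coffee machine, fixed, 278 mm deep, 150 wide, 359 high. Origin on the worktop under it; its -x is its front (roughly to the robot), z up. Own frame, mm: drip tray x -176 to -30, y -68 to 68, 25 high; column from x -30 back; head over the tray x -135 to -30, y -75 to 75, from 155 up; lid 335 to 359 high with a lip out to x -70, over the panel's top edge.
- spout (a point): Point midway between the two small nozzles under the head, at their lower end: 142 mm above the worktop, 117 above the drip grid, 17 behind the head's front face, 118 mm in front of the machine's origin. Axes as the machine's.
- grid (a point): Centre of the place for the mug, on top of the drip grid, straight under the spout, 25 mm above the worktop. Axes as the machine's.
- capsule_drawer (a joint): Slide of the capsule drawer in the front of the machine's head, in m: 0 = fully home, grows as it comes out towards the machine's -x, at most 0.045. It starts part way out. It moves level, has no spring, and needs about 2.5 N.
- capsule_drawer_front (a point): Middle of the flat front of the drawer's dark front plate, 176 mm above the worktop; moves with the drawer (145 mm in front of the machine's origin when home). The plate is 70 wide, 32 high, 10 thick and has a metal strip across it. Axes as the machine's: push along +x.
- large_button (a joint): The large round metal push button (the long-coffee button), 35 mm across, on the sloping panel, left of the middle seen from the robot. Travel in m along the panel's normal: 0 = up, 0.006 = fully down. Springs back by itself; starts to move at 1.5 N, fully down at 5 N.
- large_button_top (a point): Centre of the large button's cap face, 12 mm proud of the panel and 246 above the worktop when up. Its z is the panel's outward normal (35 degrees from vertical, leaning to the machine's front): press along -z; its y is the machine's y. Right behind the button the upper housing rises upright from x -50 of the machine to the lid, 110 mm higher: no room for an upright gripper.
- small_button (a joint): The small round metal push button (short coffee), 21 mm across, on the same panel, centre 57 mm to the right of the large one seen from the robot. Same travel and spring. Not to be pressed.
- small_button_top (a point): Centre of the small button's cap face, axes as the large one's. The panel slopes up and back from the head's front edge (machine x -135, 195 high) to the upper housing (x -50, 254 high).
- mug: Cream striped mug, about 0.26 kg, 94 mm high, 82 across, standing left or right of the machine with its handle roughly to the robot. Origin on the foot, z up; the round part's axis is 19 mm to its own +y. The handle stands out to its -y: 12 mm thick along x, its upright outer bar 19 to 61 high, 50 to 60 mm to -y of the origin, 28 mm clear of the wall.
- mug_axis (a point): Centre of the mug's round foot, on its underside. Axes as the mug's.
- mug_handle (a point): Middle of the upright outer bar of the mug's handle, 40 mm above the foot. Axes as the mug's: pinch along x.
- tea_canister: Orange square canister with a wooden lid and knob, 87x87x110 mm, standing on the other side of the machine from the mug. Origin under its middle. Bystander.
- bowl_stack: Stack of bowls, 141 mm across, 111 high, behind on the right. Origin under its middle. Bystander.
- spoon: Spoon with a red handle, 190 mm long, lying in front of the machine. Origin under its middle. Bystander.
There are look-alikes about, which are no part of the job. What is shaped like the mug but black or purple is not meant.

How it is judged:
On the way, in this order (a step that is already met when the one before it is completed fails the run):
1. the capsule drawer is fully home and the mug stands released and upright on the drip grid, centred under the spout (value of joint capsule_drawer below 0.003 m and horizontal distance between mug_axis and spout below 0.02 m and distance between mug_axis and grid below 0.022 m and angle between mug's own z axis and vertical below 0.06 rad and contact force between the fingers and mug below 0.1 N), for 0.2 s.
2. the large button is pressed fully down while the drawer is home and the mug is under the spout (value of joint large_button above 0.0052 m and value of joint capsule_drawer below 0.003 m and horizontal distance between mug_axis and spout below 0.02 m), for 0.04 s.
At the end, for the whole second after the job is handed in: The large button is up again (within 1 mm), the capsule drawer is within 3 mm of fully home, and the mug stands still and upright (within 0.06 rad) on the drip grid with its axis within 20 mm of the spout (value of joint large_button below 0.001 m and value of joint capsule_drawer below 0.003 m and horizontal distance between mug_axis and spout below 0.02 m and distance between mug_axis and grid below 0.022 m and angle between mug's own z axis and vertical below 0.06 rad and linear speed of mug below 0.02 m/s); the robot touches nothing.
It fails at once if the small button is pressed (more than 3 mm) (value of joint small_button above 0.003 m).
It fails at once if the large button is pressed down (more than 5 mm) while the drawer is still open or no mug is under the spout (value of joint large_button above 0.005 m and (value of joint capsule_drawer above 0.004 m or horizontal distance between mug_axis and spout above 0.025 m)).
It fails at once if the mug is tipped (more than 0.6 rad) (angle between mug's own z axis and vertical above 0.6 rad).
It fails at once if another thing on the worktop is moved (more than 30 mm) (distance of any of tea_canister, bowl_stack, spoon from where it was at the start of the episode above 0.03 m).
It also fails if it takes over 72 s, if anything falls off the work surface, if the arm or the gripper's body presses on something with over 40 N, if the wrist force passes 120 N, or if a joint passes its speed limit or range.

## Working session

There is one attempt and no reset: what is moved stays moved. The work goes in short steps, each a Python script; the robot and the scene stay as the last script left them, time stands still between calls to the robot, and variables do not carry over. Pictures are saved under pics/ and viewed, at most 10 in all, crops included, and the job is handed in when it is done.

```bash
mkdir -p pics; cat > h.py <<'E'
import numpy as np, cv2
from station import bot
def snap(cam,name=None):
    c=bot.capture(cam)
    if name: cv2.imwrite(f'pics/{name}.png',c['pixels'][:,:,::-1])
    return c
def w(c,p): return (c['pose']@np.r_[p,1])[:3]
def px(c,P):
    q=np.linalg.inv(c['pose'])@np.r_[P,1]; return np.round([c['fx']*q[0]/q[2]+c['cx'],c['fy']*q[1]/q[2]+c['cy']]).astype(int)
E
python3 - <<'E'
from h import *
np.set_printoptions(precision=3,suppress=True)
for cam in('side','top'):
    c=snap(cam,cam+'0'); print(cam,c['pose'][:3,3],c['pose'][:3,2],c['fx'])
    for q in('coffee_machine','spout','grid','capsule_drawer_front','large_button_top','small_button_top','mug','mug_axis','mug_handle','tea_canister','bowl_stack','spoon'):
        for d in bot.landmark_of(cam,q)[:3]:
            P=w(c,d['point']); print(q,round(d['p'],2),P,px(c,P))
print(bot.get_t())
E
```

```text
side [0.02  1.169 0.762] [ 0.423 -0.776 -0.467] 487.4249202227663
coffee_machine 0.56 [ 0.645  0.174 -0.002] [302 282]
spout 0.95 [0.526 0.152 0.139] [344 245]
grid 0.77 [0.528 0.155 0.024] [342 282]
capsule_drawer_front 0.56 [0.484 0.141 0.178] [361 235]
large_button_top 0.66 [0.557 0.189 0.244] [327 212]
large_button_top 0.34 [0.483 0.141 0.176] [361 235]
small_button_top 0.46 [0.57  0.129 0.244] [334 203]
mug 0.63 [ 0.519  0.42  -0.001] [292 345]
mug 0.58 [0.34  0.469 0.001] [351 386]
mug_axis 0.96 [0.336 0.484 0.002] [350 391]
mug_axis 0.91 [ 0.539  0.41  -0.003] [288 341]
mug_handle 0.77 [0.468 0.426 0.039] [310 341]
mug_handle 0.59 [0.357 0.412 0.038] [356 354]
tea_canister 0.92 [ 0.512 -0.113 -0.001] [385 250]
spoon 0.54 [ 0.342  0.158 -0.002] [404 311]
spoon 0.23 [0.483 0.139 0.178] [361 234]
top [0.24  0.187 1.525] [ 0.217  0.005 -0.976] 551.2086337764865
spout 0.74 [0.523 0.154 0.141] [344 259]
grid 0.86 [0.524 0.158 0.025] [342 267]
grid 0.33 [0.533 0.415 0.003] [251 261]
capsule_drawer_front 0.51 [0.472 0.143 0.176] [349 277]
large_button_top 0.65 [0.551 0.187 0.246] [333 238]
small_button_top 0.38 [0.561 0.131 0.249] [356 235]
mug 0.92 [ 0.514  0.423 -0.004] [247 268]
mug 0.85 [ 0.336  0.467 -0.001] [226 331]
mug 0.84 [ 0.344 -0.053  0.005] [416 337]
mug_axis 0.71 [ 0.331  0.491 -0.   ] [217 333]
mug_axis 0.66 [0.532 0.417 0.005] [250 261]
mug_axis 0.64 [ 0.733 -0.082  0.   ] [428 202]
mug_handle 0.89 [0.349 0.417 0.041] [242 326]
mug_handle 0.7 [ 0.346 -0.11   0.039] [440 336]
mug_handle 0.65 [ 0.515  0.42  -0.003] [249 268]
tea_canister 0.82 [ 0.513 -0.112 -0.001] [438 277]
bowl_stack 0.92 [ 0.734 -0.081 -0.003] [427 201]
spoon 0.72 [ 0.343  0.159 -0.002] [339 334]
1.3
```

View pics/side0.png

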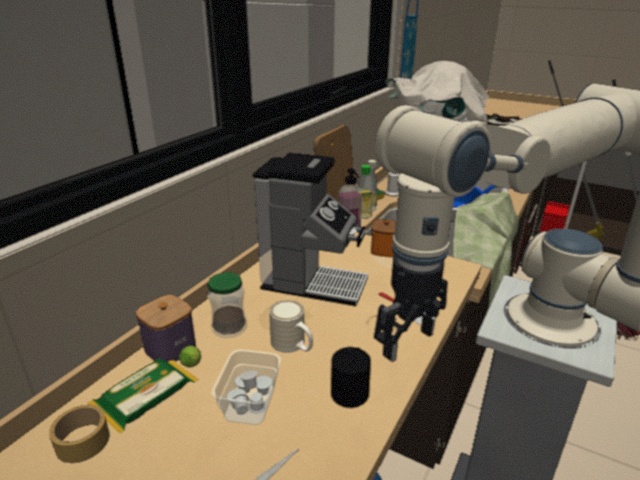

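View pics/top0.png

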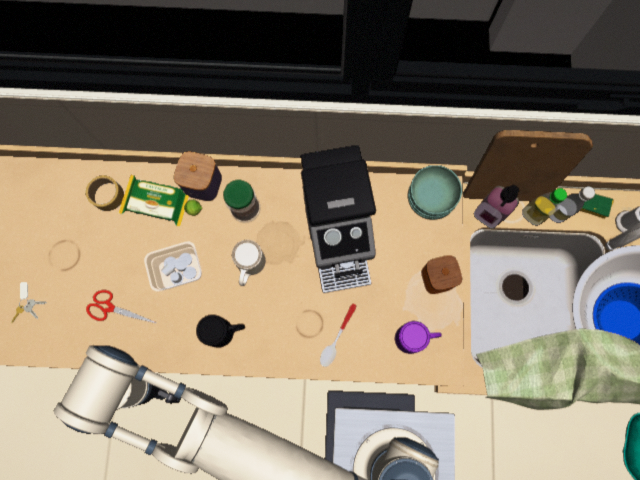

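The side view shows the cream striped mug at (288,325), with its handle at (305,338). The black mug is at (350,375), the machine's drawer front at (358,235) and the spoon at (385,297). The top view agrees: cream mug (247,258), black mug (215,331), purple mug (414,337), large button (332,238), small button (355,234). So the right mug has its axis at about (0.535, 0.414), and the machine's yaw is about 0.18. Next I check IK for all the poses, then push the drawer.

```bash
cat >> h.py <<'E'
from scipy.spatial.transform import Rotation as Ro
YAW=0.18; SP=np.array([.525,.154,0]); OR=SP+.118*np.array([np.cos(YAW),np.sin(YAW),0])
def m(x,y,z): # machine mm -> world
    return OR*[1,1,0]+Ro.from_euler('z',YAW).apply([x/1e3,y/1e3,z/1e3])
def zdir(h,p): return np.array([np.cos(p)*np.cos(h),np.cos(p)*np.sin(h),-np.sin(p)])
def quat(h,p,flip=1):
    z=zdir(h,p); y=flip*np.array([-np.sin(h),np.cos(h),0]); q=Ro.from_matrix(np.c_[np.cross(y,z),y,z]).as_quat()
    return [float(q[i]) for i in(3,0,1,2)]
def tcp(tip,h,p,ahead): return np.array(tip)-ahead*zdir(h,p)
MUGH=-0.18; HAN=np.array([.465,.426,.040]); D=np.pi/180
E
python3 - <<'E'
from h import *
np.set_printoptions(precision=2,suppress=True)
print('machine',OR,'drawer home',m(-145,0,176),'btn',m(-87,30,246))
for n,P,h,ps,a in[('drawer far',m(-215,0,176),YAW,(30,45,60),.022),('drawer',m(-140,0,176),YAW,(30,45,60),.022),('btn',m(-87,30,246),YAW,(55,),.022),('btn off',m(-87,30,246)-.06*zdir(YAW,55*D),YAW,(55,),.022),
  ('handle',HAN,MUGH,(45,55,60,65),.003),('handle off',HAN-.09*zdir(MUGH,60*D),MUGH,(45,60,),.003),('handle up',HAN+[0,0,.12],MUGH,(45,55,60,),.003),('place',m(-192,0,65),YAW,(45,55,60),.003),('placefar',m(-290,0,75),YAW,(45,55,60),.003)]:
  for p in ps:
    for f in(1,-1):
      print(n,p,f,bot.ik(tcp(P,h,p*D,a),quat(h,p*D,f)))
E
```

```text
machine [0.64 0.18 0.  ] drawer home [0.5  0.15 0.18] btn [0.55 0.19 0.25]
drawer far 30 1 None
drawer far 30 -1 None
drawer far 45 1 None
drawer far 45 -1 None
drawer far 60 1 None
drawer far 60 -1 None
drawer 30 1 None
drawer 30 -1 None
drawer 45 1 None
drawer 45 -1 None
drawer 60 1 [ 0.25 -0.66  1.97 -0.04  1.31 -1.5 ]
drawer 60 -1 [ 0.25 -0.66  1.97 -0.04  1.31  1.64]
btn 55 1 [ 0.33 -0.55  1.8  -0.09  1.28 -1.42]
btn 55 -1 [ 0.33 -0.55  1.8  -0.09  1.28  1.72]
btn off 55 1 [ 0.34 -0.61  1.76 -0.09  1.39 -1.42]
btn off 55 -1 [ 0.34 -0.61  1.76 -0.09  1.39  1.72]
handle 45 1 [ 1.08  0.    1.82 -0.82  1.17 -0.03]
handle 45 -1 None
handle 55 1 [ 0.99 -0.    1.75 -0.6   1.2  -0.23]
handle 55 -1 None
handle 60 1 [ 0.95  0.01  1.71 -0.5   1.22 -0.32]
handle 60 -1 None
handle 65 1 [ 0.9   0.02  1.67 -0.4   1.26 -0.4 ]
handle 65 -1 None
handle off 45 1 [ 1.16 -0.1   1.78 -0.79  1.33 -0.09]
handle off 45 -1 None
handle off 60 1 [ 1.02 -0.09  1.66 -0.49  1.39 -0.32]
handle off 60 -1 None
handle up 45 1 [ 1.08 -0.1   1.7  -0.77  1.33 -0.2 ]
handle up 45 -1 None
handle up 55 1 [ 0.99 -0.08  1.61 -0.57  1.38 -0.36]
handle up 55 -1 None
handle up 60 1 [ 0.95 -0.06  1.56 -0.47  1.42 -0.42]
handle up 60 -1 None
place 45 1 None
place 45 -1 None
place 55 1 None
place 55 -1 None
place 60 1 [ 0.26 -0.82  2.28 -0.04  1.16 -1.48]
place 60 -1 [ 0.26 -0.82  2.28 -0.04  1.16  1.66]
placefar 45 1 None
placefar 45 -1 None
placefar 55 1 None
placefar 55 -1 None
placefar 60 1 None
placefar 60 -1 None
```

```bash
python3 - <<'E'
from h import *
np.set_printoptions(precision=2,suppress=True)
for h in(YAW,0,-.3):
  for p in(65,70,75):
    print('dr',h,p,[bot.ik(tcp(m(x,0,176),h,p*D,.022),quat(h,p*D,1)) for x in(-190,-140)])
for h in(-.2,-.4,-.6):
  for p in(55,60,65):
    d=np.array([np.cos(h),np.sin(h),0]); P=SP+[0,0,.065]-.074*d
    print('pl',h,p,[bot.ik(tcp(Q,h,p*D,.003),quat(h,p*D,1)) is not None for Q in(P,P-.04*zdir(h,p*D),P-.07*zdir(h,p*D),P-.08*d+[0,0,.01],P+[-.03,.06,.01],P+[0,.15,.01],P+[-.05,.15,.04])])
E
```

```text
dr 0.18 65 [array([ 0.25, -0.72,  1.97, -0.03,  1.45, -1.5 ]), array([ 0.24, -0.57,  1.88, -0.03,  1.39, -1.51])]
dr 0.18 70 [array([ 0.25, -0.62,  1.89, -0.02,  1.52, -1.51]), array([ 0.24, -0.47,  1.8 , -0.02,  1.47, -1.51])]
dr 0.18 75 [array([ 0.24, -0.52,  1.81, -0.02,  1.59, -1.51]), array([ 0.24, -0.38,  1.71, -0.01,  1.55, -1.52])]
dr 0 65 [array([ 0.34, -0.69,  1.96, -0.14,  1.46, -1.24]), array([ 0.32, -0.54,  1.87, -0.14,  1.4 , -1.26])]
dr 0 70 [array([ 0.31, -0.6 ,  1.88, -0.11,  1.53, -1.27]), array([ 0.3 , -0.46,  1.78, -0.1 ,  1.48, -1.28])]
dr 0 75 [array([ 0.29, -0.51,  1.8 , -0.07,  1.6 , -1.29]), array([ 0.28, -0.37,  1.7 , -0.07,  1.56, -1.3 ])]
dr -0.3 65 [array([ 0.46, -0.6 ,  1.9 , -0.3 ,  1.52, -0.84]), array([ 0.43, -0.46,  1.81, -0.29,  1.46, -0.86])]
dr -0.3 70 [array([ 0.41, -0.53,  1.84, -0.22,  1.57, -0.89]), array([ 0.38, -0.4 ,  1.74, -0.22,  1.52, -0.91])]
dr -0.3 75 [array([ 0.36, -0.47,  1.77, -0.16,  1.62, -0.94]), array([ 0.34, -0.33,  1.67, -0.15,  1.59, -0.95])]
pl -0.2 55 [True, True, True, False, True, True, True]
pl -0.2 60 [True, True, True, True, True, True, True]
pl -0.2 65 [True, True, True, True, True, True, True]
pl -0.4 55 [True, True, True, True, True, True, True]
pl -0.4 60 [True, True, True, True, True, True, True]
pl -0.4 65 [True, True, True, True, True, True, True]
pl -0.6 55 [True, True, True, True, True, True, True]
pl -0.6 60 [True, True, True, True, True, True, True]
pl -0.6 65 [True, True, True, True, True, True, True]
```

```bash
python3 - <<'E'
from h import *
np.set_printoptions(precision=3,suppress=True)
h,p=YAW,70*D
bot.set_gripper(0.0,60)
bot.reach(tcp(m(-195,0,260),h,p,.022),quat(h,p))
bot.move_l(tcp(m(-192,0,175),h,p,.022),vel=.12)
print(bot.get_tcp_pos())
hit=bot.move_l(tcp(m(-130,0,175),h,p,.022),vel=.04,contact_N=12)
t=bot.get_tcp_pos()+.022*zdir(h,p); d=t-m(-145,0,175)
print(hit,t,'rel home along x',d@[np.cos(h),np.sin(h),0],bot.get_wrist_force(),bot.get_t())
c=snap('side','side1')
E
```

```text
[0.445 0.14  0.197]
False [0.513 0.152 0.175] rel home along x 0.0149016286705705 [-0.91   0.29  -0.341] 6.4167
```

View pics/side1.png

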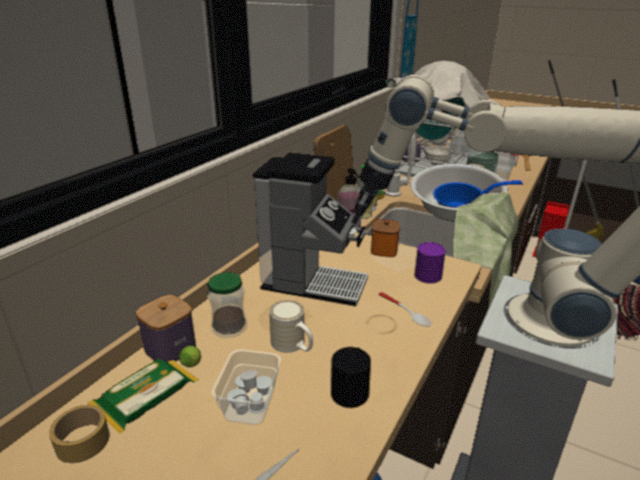

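The fingers are at about (362,215), near the drawer front at (357,233). No end stop was felt, so I need a closer look.

```bash
python3 - <<'E'
from h import *
np.set_printoptions(precision=3,suppress=True)
c=snap('side')
t=bot.get_tcp_pos()+.022*zdir(YAW,70*D); print('tip px',px(c,t),'home px',px(c,m(-145,0,176)))
for cam in('side','top'):
  k=c if cam=='side' else snap('top')
  for q in('capsule_drawer_front','spout','large_button_top','small_button_top','coffee_machine'):
    for d in bot.landmark_of(cam,q)[:1]: print(cam,q,d['p'],w(k,d['point']))
a=cv2.resize(c['pixels'][180:270,290:410],None,fx=5,fy=5,interpolation=2)
cv2.imwrite('pics/z1.png',a[:,:,::-1])
E
```

```text
tip px [349 235] home px [354 235]
side capsule_drawer_front 0.6 [0.481 0.143 0.18 ]
side spout 0.83 [0.526 0.154 0.137]
side large_button_top 0.44 [0.559 0.191 0.242]
side small_button_top 0.41 [0.569 0.128 0.244]
side coffee_machine 0.84 [ 0.643  0.175 -0.001]
top large_button_top 0.57 [0.553 0.186 0.245]
top small_button_top 0.39 [0.561 0.13  0.247]
```

View pics/z1.png

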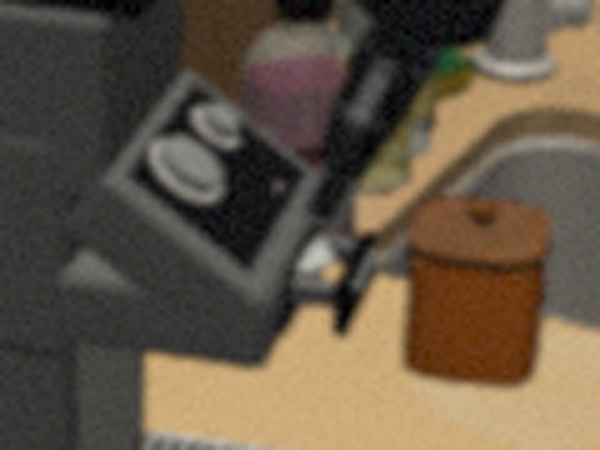

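The plate is still out, at zoom (350,285), and the finger shows at (340,190). I'll check that the gripper width and the arm state are what I expect.

```bash
python3 - <<'E'
from h import *
np.set_printoptions(precision=3,suppress=True)
print(bot.get_gripper_width(),bot.get_tcp_pos(),Ro.from_quat(np.roll(bot.get_tool_rot(),-1)).as_matrix(),bot.get_wrist_force(),bot.get_qpos())
c=snap('top')
P=bot.get_tcp_pos()+.022*zdir(YAW,70*D); u=px(c,P);print(u,px(c,m(-165,0,176)))
a=cv2.resize(c['pixels'][200:310,280:420],None,fx=5,fy=5,interpolation=2)
cv2.imwrite('pics/z2.png',a[:,:,::-1])
E
```

```text
-0.0005758752707947574 [0.506 0.15  0.196] [[-0.925 -0.179  0.336]
 [-0.168  0.984  0.061]
 [-0.342 -0.    -0.94 ]] [0.308 0.644 0.155] [ 0.238 -0.445  1.778 -0.02   1.46  -1.514]
[346 260] [348 274]
```

View pics/z2.png

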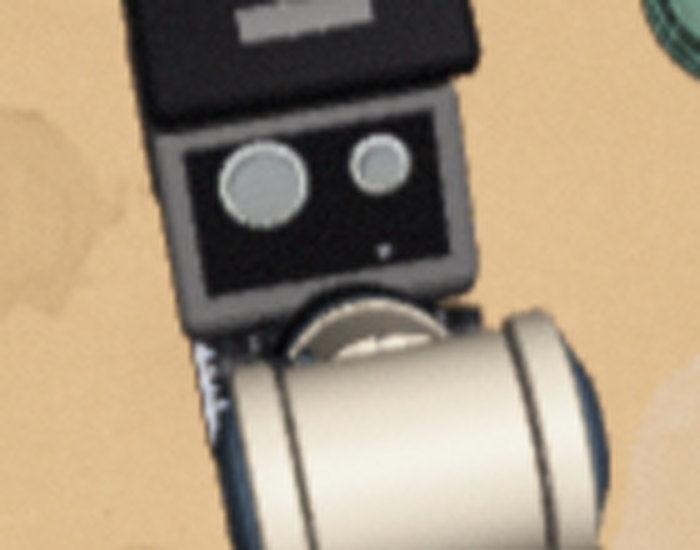

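```bash
python3 - <<'E'
from h import *
np.set_printoptions(precision=3,suppress=True)
ims=[]
p0=np.array(bot.get_tcp_pos())
for dz in(.04,.08):
    print(bot.move_l(p0+[0,0,dz],vel=.08,contact_N=8),bot.get_tcp_pos())
    c=snap('side'); t=bot.get_tcp_pos()+.022*zdir(YAW,70*D); u=px(c,t); print(u)
    a=c['pixels'][170:260,310:400].copy(); a=cv2.resize(a,None,fx=4,fy=4,interpolation=2)
    cv2.drawMarker(a,tuple(int(v) for v in (u-[310,170])*4),(255,0,0),0,12); ims.append(a)
cv2.imwrite('pics/z3.png',np.hstack(ims)[:,:,::-1])
E
```

```text
False [0.506 0.151 0.236]
[349 221]
False [0.506 0.15  0.275]
[350 207]
```

View pics/z3.png

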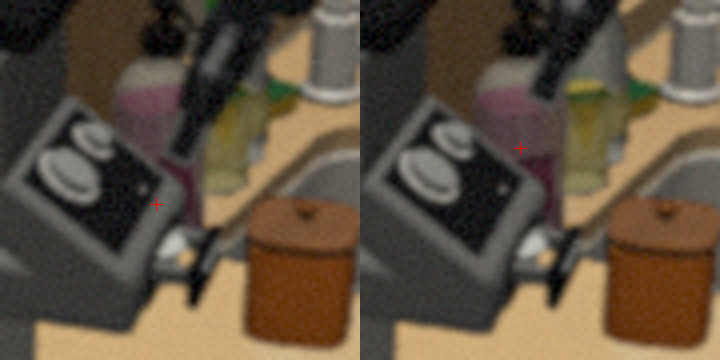

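The fingertip shows at about (355,209), but FK predicts (349,221), so the tip is about 35 mm short of where I expected. I'll check that against the first picture.

```bash
python3 - <<'E'
from h import *
c=snap('side')
print('tips mid seen ~(409,341)',[px(c,[.198,.567,z]) for z in(.215,.206,.193)], [px(c,[.198,.567+s,.206]) for s in (-.0425,.0425)],[px(c,[.198+s,.567,.206]) for s in (-.0425,.0425)])
p=bot.get_tcp_pos(); print('now seen (356,194)',[(a,px(c,p+a*zdir(YAW,70*D))) for a in(-.03,-.02,-.013,0,.022)])
c2=snap('top'); print('top spout-ish', px(c2,p+.022*zdir(YAW,70*D)))
# lateral/depth ambiguity: where on viewing ray of (356,194) is closest to tool axis
d=c['pose'][:3,:3]@[(356-c['cx'])/c['fx'],(194-c['cy'])/c['fy'],1]; d/=np.linalg.norm(d); o=c['pose'][:3,3]
z=zdir(YAW,70*D); A=np.c_[d,-z]; s=np.linalg.lstsq(A,p-o,rcond=None)[0]; print(s, o+s[0]*d, p+s[1]*z)
E
```

```text
tips mid seen ~(409,341) [array([407, 359]), array([406, 363]), array([405, 369])] [array([415, 348]), array([396, 379])] [array([431, 372]), array([382, 354])]
now seen (356,194) [(-0.03, array([357, 190])), (-0.02, array([356, 193])), (-0.013, array([355, 196])), (0, array([353, 200])), (0.022, array([350, 207]))]
top spout-ish [347 254]
[ 1.22087372 -0.01824628] [0.49846387 0.14904002 0.29151054] [0.49945323 0.1493318  0.29188384]
```

```bash
python3 - <<'E'
from h import *
np.set_printoptions(precision=4,suppress=True)
h=0.3
p=bot.get_tcp_pos(); bot.move_l(p+[-.04,.0,.02],vel=.15)
for x,y in((.42,.29),):
    bot.reach([x,y,.10],quat(h,90*D)); print(bot.get_tcp_pos())
    print(bot.move_l([x,y,-.03],vel=.05,contact_N=5),bot.get_tcp_pos(),bot.get_wrist_force())
    c=snap('side','touch'); print(px(c,[x,y,0]))
    bot.move_l([x,y,.15],vel=.2)
print(bot.get_t())
E
```

```text
[0.4209 0.2898 0.1012]
True [ 0.4199  0.2899 -0.0158] [-0.3734 -0.8921  5.3667]
[355 328]
13.0917
```

Touchdown puts the real fingertip 16 mm behind the reported TCP, 38 mm off the stated value, which matches the picture. I'll use tip −16 mm and grasp −35 mm, and push the drawer again.

```bash
echo 'TIP=-.016; GR=-.035' >> h.py; python3 - <<'E'
from h import *
np.set_printoptions(precision=3,suppress=True)
h,p=YAW,70*D
bot.reach(tcp(m(-198,0,215),h,p,TIP),quat(h,p))
bot.move_l(tcp(m(-198,0,175),h,p,TIP),vel=.15)
hit=bot.move_l(tcp(m(-130,0,175),h,p,TIP),vel=.04,contact_N=12)
t=bot.get_tcp_pos()+TIP*zdir(h,p); d=t-m(-145,0,175)
print(hit,'rel home',d@[np.cos(h),np.sin(h),0],bot.get_wrist_force())
bot.move_l(tcp(m(-200,0,185),h,p,TIP),vel=.15)
c=snap('side')
for d in bot.landmark_of('side','capsule_drawer_front')[:1]: print(w(c,d['point']),m(-145,0,176))
# mug refinement + IK
for cam in('side','top'):
  k=snap(cam)
  for q in('mug_axis','mug_handle','mug'):
    for d in bot.landmark_of(cam,q)[:4]:
      P=w(k,d['point']); 
      if P[0]>.42 and P[1]>.3: print(cam,q,d['p'],P)
for pt in(50,55,60):
  for hh,P in((MUGH,HAN),(MUGH,HAN-.08*zdir(MUGH,pt*D)),(MUGH,HAN+[0,0,.09]),(-.3,SP+[-.074*np.cos(.3),.074*np.sin(.3),.065]),(-.3,SP+[-.13*np.cos(.3),.13*np.sin(.3),.11])):
    print(pt,hh,bot.ik(tcp(P,hh,pt*D,GR),quat(hh,pt*D)))
a=np.hstack([cv2.resize(c['pixels'][190:260,310:400],None,fx=4,fy=4,interpolation=2),cv2.resize(c['pixels'][285:355,250:340],None,fx=4,fy=4,interpolation=2)])
cv2.imwrite('pics/z4.png',a[:,:,::-1]); print(bot.get_t())
E
```

```text
True rel home -0.008434858554893686 [-5.798 -0.052  4.563]
[0.507 0.147 0.179] [0.498 0.149 0.176]
side mug_axis 0.72 [0.538 0.412 0.001]
side mug_handle 0.9 [0.47  0.429 0.039]
side mug 0.55 [ 0.522  0.419 -0.   ]
top mug_axis 0.95 [0.534 0.414 0.005]
top mug_handle 0.68 [0.46  0.434 0.036]
top mug 0.88 [ 0.512  0.42  -0.002]
50 -0.18 [ 0.992  0.05   1.792 -0.723  1.109 -0.128]
50 -0.18 [ 1.085 -0.056  1.781 -0.7    1.256 -0.136]
50 -0.18 [ 0.992 -0.04   1.713 -0.677  1.239 -0.246]
50 -0.3 [ 0.648 -0.551  2.242 -0.63   1.088 -0.427]
50 -0.3 [ 0.79  -0.688  2.244 -0.637  1.281 -0.389]
55 -0.18 [ 0.954  0.05   1.759 -0.613  1.127 -0.225]
55 -0.18 [ 1.034 -0.054  1.74  -0.597  1.273 -0.23 ]
55 -0.18 [ 0.954 -0.032  1.673 -0.576  1.266 -0.325]
55 -0.3 [ 0.597 -0.525  2.194 -0.522  1.119 -0.526]
55 -0.3 [ 0.731 -0.663  2.199 -0.536  1.301 -0.475]
60 -0.18 [ 0.915  0.057  1.723 -0.507  1.155 -0.316]
60 -0.18 [ 0.982 -0.043  1.695 -0.496  1.299 -0.319]
60 -0.18 [ 0.915 -0.016  1.631 -0.479  1.301 -0.399]
60 -0.3 [ 0.548 -0.491  2.144 -0.422  1.159 -0.617]
60 -0.3 [ 0.672 -0.631  2.153 -0.439  1.329 -0.556]
16.2667
```

View pics/z4.png

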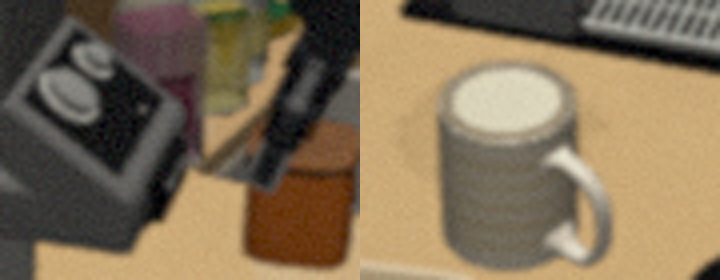

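The drawer plate now sits flush with the head, at left crop (165,195). The mug stands free with its handle at right crop (595,210). Next, the mug grasp.

```bash
cat >> h.py <<'E'
MUGH=-.21; AX=np.array([.536,.413,0]); PT=60*D
HAN=AX+[-.074*np.cos(.21),.074*np.sin(.21),.040]
E
python3 - <<'E'
from h import *
np.set_printoptions(precision=4,suppress=True)
h=MUGH; q=quat(h,PT)
p=np.array(bot.get_tcp_pos()); bot.move_l(p+[-.02,.0,.08],vel=.2)
bot.reach(tcp(HAN-.11*zdir(h,PT)+[0,0,.03],h,PT,GR),q)
bot.set_gripper(.05)
print(bot.move_l(tcp(HAN-.06*zdir(h,PT),h,PT,GR),vel=.15,contact_N=8))
print(bot.move_l(tcp(HAN,h,PT,GR),vel=.08,contact_N=8), bot.get_tcp_pos())
bot.set_gripper(0,90); print('w',bot.get_gripper_width(),bot.get_gripper_force(),bot.get_wrist_force(),bot.get_tcp_pos())
g=np.array(bot.get_tcp_pos())
bot.move_l(g+[0,0,.07],vel=.1); print('w',bot.get_gripper_width(),bot.get_wrist_force(),bot.get_moment())
np.save('g.npy',g)
c=snap('side'); k=snap('top'); t=[int(v) for v in px(c,AX+[0,0,.12])]
b=px(k,AX+[0,0,.15])
f=lambda I,u:cv2.resize(I[u[1]-50:u[1]+50,u[0]-60:u[0]+60],None,fx=3,fy=3,interpolation=2)
cv2.imwrite('pics/z5.png',np.hstack([f(c['pixels'],t),f(k['pixels'],b)])[:,:,::-1]); print(bot.get_t())
E
```

```text
False
False [0.4809 0.425  0.0101]
w 0.009364675079696237 87.96810974388791 [-2.1961  0.1619  4.1804] [0.4807 0.4252 0.0104]
w 0.00915852929635635 [-0.8263  0.3068 -2.7389] [0.1193 0.5637 0.0211]
21.5667
```

View pics/z5.png

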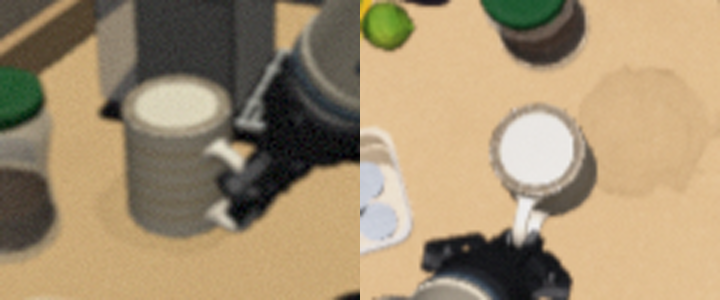

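The mug is held by its handle, upright, and clear of the worktop in both views. Now I carry it in and place it.

```bash
cat > place.py <<'E'
from h import *
np.set_printoptions(precision=4,suppress=True)
g=np.load('g.npy'); H=-.30; q=quat(H,PT)
off=Ro.from_euler('z',H-MUGH)  # tcp offset from axis foot, plus tool offset rotates rigidly with heading
rel=off.apply(g-AX)
def at(P,foot): return np.array([P[0],P[1],0])+rel+[0,0,foot]
bot.move_l(at(m(-165,150,0),.06),rot=q,vel=.12)
bot.move_l(at(m(-165,90,0),.036),vel=.12)
print(bot.move_l(at(SP,.036),vel=.08,contact_N=10))
c=snap('side')
for qn in('mug_axis','spout','grid'):
  for d in bot.landmark_of('side',qn)[:2]: print(qn,d['p'],w(c,d['point']))
print(bot.move_l(at(SP,.015),vel=.03,contact_N=3),'foot',bot.get_tcp_pos()[2]-rel[2],bot.get_wrist_force(),bot.get_t())
c=snap('side'); k=snap('top')
u=px(c,SP+[0,0,.08]); v=px(k,SP+[0,0,.05]); f=lambda I,u:cv2.resize(I[u[1]-50:u[1]+50,u[0]-60:u[0]+60],None,fx=3,fy=3,interpolation=2)
cv2.imwrite('pics/z6.png',np.hstack([f(c['pixels'],u),f(k['pixels'],v)])[:,:,::-1])
E
python3 place.py
```

```text
False
mug_axis 0.93 [ 0.3421 -0.0365  0.0004]
mug_axis 0.92 [0.3367 0.4876 0.0021]
spout 0.95 [0.5247 0.1497 0.1413]
grid 0.7 [0.5261 0.1552 0.0205]
True foot 0.024980654543059706 [-0.691  -0.8271  2.7434] 25.6667
```

View pics/z6.png

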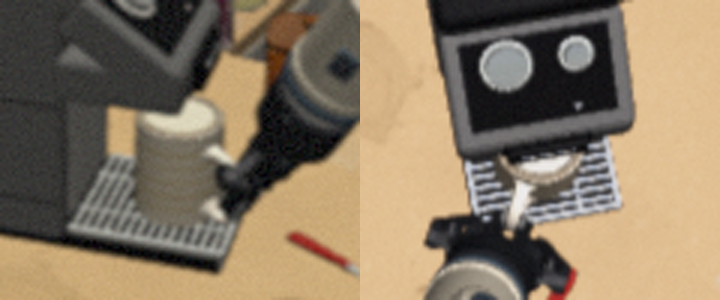

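The mug stands on the grid under the nozzles, with contact at foot height 25.0 mm as expected. I'll release it, back off and verify, then move to the pre-press pose.

```bash
python3 - <<'E'
from h import *
np.set_printoptions(precision=4,suppress=True)
H=-.30
bot.set_gripper(.05); bot.hold(.2)
p=np.array(bot.get_tcp_pos())
print(bot.move_l(p-.07*zdir(H,PT),vel=.08,contact_N=10))
bot.hold(.3)
for cam in('side','top'):
  c=snap(cam)
  for n in('mug_axis','mug_handle','capsule_drawer_front','large_button_top'):
    for d in bot.landmark_of(cam,n)[:4]:
      P=w(c,d['point'])
      if P[0]>.42 and -.05<P[1]<.3: print(cam,n,round(d['p'],2),P)
print('expect',SP,m(-83,29,246))
bot.set_gripper(0,60)
p=np.array(bot.get_tcp_pos()); bot.move_l(p+[-.02,.0,.12],vel=.2)
h,pt=YAW,55*D; B=m(-83,29,246)
bot.reach(tcp(B-.06*zdir(h,pt),h,pt,TIP),quat(h,pt))
print(bot.get_tcp_pos()+TIP*zdir(h,pt)-B,bot.get_t())
c=snap('side'); k=snap('top')
u=px(c,B); v=px(k,B); f=lambda I,u:cv2.resize(I[u[1]-50:u[1]+50,u[0]-60:u[0]+60],None,fx=3,fy=3,interpolation=2)
cv2.imwrite('pics/z7.png',np.hstack([f(c['pixels'],u),f(k['pixels'],v)])[:,:,::-1])
E
```

```text
False
side mug_axis 0.78 [0.5252 0.1515 0.0279]
side mug_axis 0.33 [ 0.6486  0.1734 -0.0005]
side mug_handle 0.87 [0.4606 0.175  0.0644]
side capsule_drawer_front 0.57 [0.5041 0.1452 0.1778]
side capsule_drawer_front 0.25 [0.4559 0.1753 0.0629]
side large_button_top 0.68 [0.5556 0.1926 0.2434]
top mug_axis 0.82 [0.5209 0.1569 0.0271]
top mug_handle 0.91 [0.4522 0.1793 0.0618]
top mug_handle 0.39 [0.4948 0.148  0.1744]
top capsule_drawer_front 0.61 [0.4941 0.1483 0.1744]
top capsule_drawer_front 0.46 [0.5243 0.1588 0.0257]
top large_button_top 0.55 [0.5522 0.1865 0.247 ]
expect [0.525 0.154 0.   ] [0.5542 0.1888 0.246 ]
[-0.0344 -0.0065  0.0467] 30.3
```

View pics/z7.png

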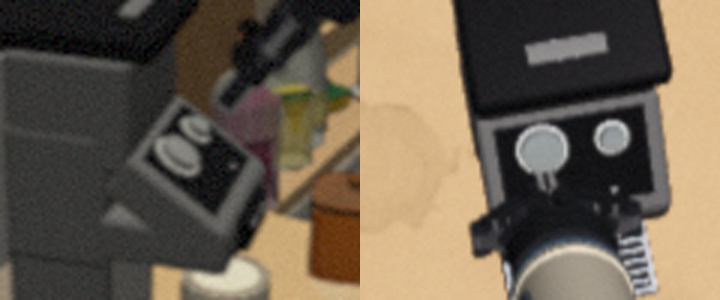

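The mug axis is within about 4 mm of the spout. The shut fingertips, at right crop (547,180), are lined up with the large button at (543,150). Now I press.

```bash
python3 - <<'E'
from h import *
np.set_printoptions(precision=4,suppress=True)
h,pt=YAW,55*D; B=m(-83,29,246); z=zdir(h,pt)
f0=np.array(bot.get_wrist_force())
s=lambda: (bot.get_tcp_pos()+TIP*z-B)@z
bot.move_l(tcp(B-.012*z,h,pt,TIP),vel=.1)
print(bot.move_l(tcp(B+.02*z,h,pt,TIP),vel=.025,contact_N=2),s())
a=s()
print(bot.move_l(tcp(B+.02*z,h,pt,TIP),vel=.02,contact_N=10),s(),(bot.get_wrist_force()-f0)@z)
bot.hold(.2); print(s(),s()-a,(bot.get_wrist_force()-f0)@z)
bot.move_l(tcp(B-.07*z,h,pt,TIP),vel=.1); bot.hold(.5)
print(bot.get_t())
E
```

```text
True 0.0030506744755902765
True 0.005877254630676784 -7.510863597866372
0.005884633979255964 0.0028339595036656873 -8.644108520634422
33.7583
```

The force of 8.6 N is well past the 5 N needed, but the travel measured from first touch was short. A second, firmer press with logging costs little.

```bash
python3 - <<'E'
from h import *
np.set_printoptions(precision=4,suppress=True)
h,pt=YAW,55*D; B=m(-83,29,246); z=zdir(h,pt)
s=lambda: (bot.get_tcp_pos()+TIP*z-B)@z
bot.move_l(tcp(B-.006*z,h,pt,TIP),vel=.1); bot.hold(.2)
f0=np.array(bot.get_wrist_force())
for d in np.arange(-.004,.016,.001):
    bot.move_l(tcp(B+d*z,h,pt,TIP),vel=.02); f=bot.get_wrist_force()-f0
    print(round(s(),4),round(f@z,2),f)
    if f@z<-15: break
bot.hold(.2); c=snap('top')
bot.move_l(tcp(B-.08*z,h,pt,TIP),vel=.1); bot.hold(.5)
for cam in('side','top'):
  c=snap(cam)
  for n in('mug_axis','large_button_top','capsule_drawer_front'):
    for d in bot.landmark_of(cam,n)[:3]:
      P=w(c,d['point'])
      if P[0]>.42 and -.05<P[1]<.3: print(cam,n,round(d['p'],2),P)
print(bot.get_t())
E
```

```text
-0.004 0.18 [1.0056 0.3822 0.5166]
-0.0029 -0.1 [0.0138 0.5946 0.2098]
-0.0019 -0.07 [-0.0345  0.5838  0.1296]
-0.0009 -0.47 [0.8223 0.6809 1.2311]
-0.0002 -2.73 [-1.3007  0.8902  2.5511]
0.0009 -1.96 [0.2187 0.5269 2.6127]
0.0019 -2.92 [-0.5519 -0.2662  3.1507]
0.0028 -3.18 [-0.9413  0.6384  3.3167]
0.0039 -4.0 [-1.3316  1.5233  4.1509]
0.0049 -4.25 [-2.2967  2.4114  3.9067]
0.0059 -5.32 [-2.122   1.1955  5.1879]
0.006 -12.05 [-9.248  -0.724   8.2464]
0.0061 -18.51 [-14.7819  -1.7395  12.1958]
side mug_axis 0.73 [0.5249 0.1554 0.0256]
side large_button_top 0.61 [0.5563 0.1916 0.2424]
side capsule_drawer_front 0.45 [0.5045 0.149  0.1788]
top large_button_top 0.53 [0.554  0.1868 0.2448]
40.1833
```

The force curve shows contact at 0 mm, the spring rate as given, and a hard stop at 6 mm. The button was fully down, and both the mug and the drawer are in place.

```bash
python3 -c "
from station import bot
print(bot.hand_in(),bot.get_t())"
```

```text
the job is handed in; nothing more can be done
the job is handed in; nothing more can be done
```

The job is handed in (no verdict came back): by my measurements the drawer is home, the mug is released upright within about 5 mm of the spout's centre, and the large button was pressed fully down (twice, to be sure) and then let go, at about 40 s of the 72 s allowed.

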